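# Clear and fill the stock drawer

### The arm

A 6-joint arm with a two-finger parallel gripper is mounted at the origin on the work surface. World frame = base frame: x ahead of the robot, y to its left, z up, the work surface at z = 0. Lengths are in m, angles in rad, forces in N, time in s.
With the tool pointing down it reaches from about 0.35 to 0.875 m from the base axis. Payload 15.5 kg.
Tool frame: the origin (TCP) lies at the very end of the fingers, on their centre line; the grasp point (between the pads) lies 19 mm behind it; z points along the fingers, y is the direction in which the jaws open and shut (so a half turn about z gives the same grasp; the last joint's range is limited). The gripper opens to 85 mm and grips with 20 to 120 N. Pads are 22 mm wide; open, the fingers measure 114 mm over their backs; the gripper's body (76 mm by 85 mm) begins 54 mm behind the grasp point. The pads swing forward as they close: fully open they stand 13 mm farther back than shut.
Start: joints at [-1.29, 0.494, 1.345, -0, 1.302, -0.096], TCP at [0.23, -0.581, 0.231] pointing down, gripper open.
Joint ranges: [-2.91, 2.91], [-0.82, 2.16], [0.22, 2.67], [-1.22, 4.37], [0.12, 2.79], [-3.08, 3.08]. Speed limits (rad/s): [1.89, 1.89, 2.57, 3.01, 3.01, 3.01].

### API

Orientations are given as [roll, pitch, yaw] about the fixed x, y, z axes, in that order (R = Rz(yaw) Ry(pitch) Rx(roll)).
In Python, from cell import arm gives the robot as it stands.
- The arm moves only by the tool servo_tool, never from a script. Its argument "commands" is a list of rows, each a list of 3 entries, a list of its own where there are three numbers: the opening in per cent of the stroke, from 0 (shut) to 100 (fully open), then the shift along the tool's x, y, z in units of 300 mm (1.0 is 300 mm), then the turn about the tool's z in units of 180 degrees (1.0 is 180 degrees). A call has 1 to 10 rows; each row is the pose to reach, as a shift and turn from the pose commanded when the call began, along the tool's axes at that moment, turning the shorter way round; what a row does not reach only later rows make up. A row lasts 1/8 s, in which the tool goes at most 62.5 mm and 10.7 degrees, less where a joint would pass 70% of its speed; a pose out of reach is approached as far as the arm can. A call with a number of a shift or a turn outside -1 to 1 is refused whole. A call with a gripper value outside its range is refused whole. The fingers move at their own pace and stop on an object; the grip force is fixed at half the most. Time passes only in rows, so rows that repeat a pose let the fingers close. It gives the time, the measured TCP pose, the force and the opening at its end, in the units of the state.
- arm.read_state(): the state, without advancing time (a new reading comes with each control period).
- arm.camera(name): name is "scene" or "top"; returns a dict with "pixels" (480x640x3 uint8, red, green, blue), "vfov" (degrees; the focal length in pixels is half the picture's height over the tangent of half this angle, whatever the lens; pixels are square), "cx", "cy" (the principal point, pixels), "R" (3x3) and "t" (3): a world point X has camera coordinates R X + t. Camera axes: x right, y down, z forward; pixel columns grow to the right and rows downward; lengths in m; the calibration is good to about 2 mm. A picture is of the moment at which its call begins. There is no depth.
- arm.sign_off(): hands the job in, once; it reports no verdict.
Trained networks look in a picture, given as the dict that the camera call returned (one of the last four; its "shot" number tells which), for a name from the list of things; names that differ only in an ending like _2 or _b are one class to them, and where a whole thing is asked for, a point or a joint stands for the part that bears it (a point fixed in the world has none). Each returns a list of dicts, best first, with "confidence" (0 to 1); they miss things now and then, are a little off and sometimes report something else, mostly with a low value. They report only what shows in the picture. A call takes as long as a camera call.
- arm.look_for(query, picture): "rect" ([left, top, width, height] in pixels, round what is visible of it).
- arm.silhouettes(query, picture): "region" (480x640 bool, what is visible of it) and "rect" ([left, top, width, height] in pixels, round what is visible of it).
The state is a dict: "clock": time; "joint_pos": joint angles; "qd": joint speeds; "effort": joint torques, N m; "position": TCP position; "orientation": TCP orientation; "wrist_force": force on the tool from outside, world axes, zero at the start; "ft_torque": the same for the moment, N m; "finger_gap": opening from 0.0 (shut) to 1.0 (fully open).
Only numpy, scipy, OpenCV 4.12 (cv2) and the standard library are available. Lean on these libraries where they do the work, as an engineer would, in place of code of your own. Each camera call takes 0.05 s, during which the arm holds its last target. There are 200 camera calls.

### The job

Pull the stock cabinet's drawer wide open by its handle, take out the steel tin that was left in one of its cells and set it down, lid up, in the middle of the black mat, and put one of the spare wooden vans from the table, on its wheels and down on the floor, into each free cell, without lifting out the vans already there. When all four cells hold a van, push the drawer fully shut. Leave any van left over standing on the table, and the metal engine and the other things where they are.

Things in the scene. Friction and masses are not known exactly. Their poses are not given: they have to be found in the camera images.
- drawer (a joint): slide of the cabinet's single drawer, in m: 0 fully shut, 0.155 fully out; it grows as the drawer is pulled out along the minus x axis of drawer_handle. A light slide (about 1 N friction) that stays where it is left. It starts shut or ajar by up to 12 mm
- cabinet: low wooden cabinet fixed to the table, 201 mm deep (x) with its drawer front, 362 mm wide (y), 114 mm high; origin at the centre of its underside; x points away from the robot, into the cabinet. Its drawer's front (15 mm thick) faces the robot and reaches 100 mm above the table
- drawer_handle (a point): middle of the drawer's handle, a round level steel bar 11 mm thick and 120 mm long along this point's y, held 55 mm in front of the drawer's front by a post 52 mm to each side of the middle; 90 mm above the table, 24 mm below the cabinet's top. x points level into the cabinet, z up. It moves with the drawer
- cell_1 (a point): centre of the floor (22 mm above the table) of cell 1 of 4 in the drawer, the rightmost seen from the robot; x points into the cabinet, y across the drawer (left seen from the robot), z up; moves with the drawer. A cell holds one van lengthwise along x: inside 156 mm long (x) and 68 mm wide, between strips 4 mm thick and only 12 mm high
- cell_2 (a point): the same for cell 2, 72 mm to the left of cell 1; x points into the cabinet, y across the drawer (left seen from the robot), z up; moves with the drawer. With the drawer fully out its middle lies 71 mm in front of the cabinet's top board
- cell_3 (a point): the same for cell 3, 72 mm to the left of cell 2; x points into the cabinet, y across the drawer (left seen from the robot), z up; moves with the drawer
- cell_4 (a point): the same for cell 4, the leftmost; x points into the cabinet, y across the drawer (left seen from the robot), z up; moves with the drawer. The drawer's side and back walls stand only 20 mm above the cells' floor; the side walls are 52 mm out from the middle of an end cell
- wagon_a_mid (a point): spare van on the table, a wooden kit model goods van (plywood box on dark wheel blocks): 120 mm long (its x), 40 mm wide (its y), 56 mm high, about 0.16 kg, on its wheels. The point is its centre, 28 mm above its underside; z up. The upper 42 mm is a plain box, to be gripped across its 40 mm width
- wagon_b_mid (a point): spare van on the table, a wooden kit model goods van (plywood box on dark wheel blocks): 120 mm long (its x), 40 mm wide (its y), 56 mm high, about 0.16 kg, on its wheels. The point is its centre, 28 mm above its underside; z up. The upper 42 mm is a plain box, to be gripped across its 40 mm width
- wagon_c_mid (a point): spare van on the table, a wooden kit model goods van (plywood box on dark wheel blocks): 120 mm long (its x), 40 mm wide (its y), 56 mm high, about 0.16 kg, on its wheels. The point is its centre, 28 mm above its underside; z up. The upper 42 mm is a plain box, to be gripped across its 40 mm width
- kept_1_mid (a point): van that already stands in one of the drawer's cells (may be absent), a wooden kit model goods van (plywood box on dark wheel blocks): 120 mm long (its x), 40 mm wide (its y), 56 mm high, about 0.16 kg, on its wheels. The point is its centre, 28 mm above its underside; z up. The upper 42 mm is a plain box, to be gripped across its 40 mm width
- kept_2_mid (a point): van that already stands in one of the drawer's cells (may be absent), a wooden kit model goods van (plywood box on dark wheel blocks): 120 mm long (its x), 40 mm wide (its y), 56 mm high, about 0.16 kg, on its wheels. The point is its centre, 28 mm above its underside; z up. The upper 42 mm is a plain box, to be gripped across its 40 mm width
- kept_3_mid (a point): van that already stands in one of the drawer's cells (may be absent), a wooden kit model goods van (plywood box on dark wheel blocks): 120 mm long (its x), 40 mm wide (its y), 56 mm high, about 0.16 kg, on its wheels. The point is its centre, 28 mm above its underside; z up. The upper 42 mm is a plain box, to be gripped across its 40 mm width
- tin_mid (a point): closed steel tin, 90 mm long (its x), 45 mm wide (its y), 50 mm high, about 0.2 kg, that was left in one of the drawer's cells, lying lengthwise in it, lid up. The point is its centre, 25 mm above its underside; z up. It is gripped across its 45 mm width
- mat_mid (a point): centre of the upper side of the black rubber mat fixed flat on the table among the spare vans: 120 mm long (x), 90 mm wide (y), 2 mm thick; z up
- engine_mid (a point): dark metal model steam engine, 124 mm long, 44 mm wide, round boiler, chimney (82 mm high) and cab, standing on the table beside the drawer; not to be moved. The point is 28 mm above its underside, near its middle; x runs from chimney to cab, z up
- mug: white mug, 76 mm across, 90 mm high, a bystander; origin at its underside
- pin_jar: glass jar with steel cap, 72 mm across, 85 mm high, a bystander; origin at its underside
- tape: roll of tape lying flat, 90 mm across, 24 mm high, a bystander; origin at its underside
- driver: screwdriver lying on the table, 160 mm long, a bystander
- glue: slim white glue bottle, 44 mm across, 120 mm high, a bystander; origin at its underside

How it is judged:
By the outcome, as a careful person would: the job done as asked, in the order asked, and still so for the second after the job is handed in, with the robot touching nothing.
Of kept_1, kept_2, kept_3 only 1 to 2 are there at a start; the rules pass over those that are not, and their reading is None.
At some moment in a run one of wagon_a, wagon_b, wagon_c may be knocked a few centimetres aside while the robot is not near it.
It also fails if it takes over 210 s, if anything falls off the work surface, if the arm or the gripper's body presses on something with over 40 N, if the wrist force passes 120 N, or if a joint passes its speed limit or range.

## Working session

There is one attempt and no reset: what is moved stays moved. The work goes in short steps, Python scripts to look and compute and a tool call to move; the robot and the scene stay as the last step left them, time stands still between calls to the robot, and variables do not carry over. Pictures are saved under pics/ and viewed, about 12 in all and at most 16, crops included, and the job is handed in when it is done.

Besides the shell and the picture viewer there is one more tool, called after "Emit:" by a JSON object that holds its "method" and its "body". servo_tool: Moves the arm, as the interface text tells. Its arguments: {"type":"object","properties":{"commands":{"type":"array","items":{"type":"array"}}},"required":["commands"]}

```bash
ls; mkdir -p pics; cat > h.py <<'E'
import numpy as np, cv2
from cell import arm
def K(p):
    f=240/np.tan(np.radians(p["vfov"])/2); return f
def proj(p,X):
    c=np.asarray(p["R"])@np.asarray(X,float)+np.asarray(p["t"]); f=K(p)
    return np.array([p["cx"]+f*c[0]/c[2],p["cy"]+f*c[1]/c[2]])
def unproj(p,uv,z):
    f=K(p);R=np.asarray(p["R"]);t=np.asarray(p["t"])
    d=R.T@np.array([(uv[0]-p["cx"])/f,(uv[1]-p["cy"])/f,1]); o=-R.T@t
    return o+d*(z-o[2])/d[2]
def save(p,n,crop=None,s=1):
    im=p["pixels"][:,:,::-1]
    if crop: x,y,w,h=crop; im=im[y:y+h,x:x+w]
    cv2.imwrite("pics/"+n,cv2.resize(im,None,fx=s,fy=s,interpolation=cv2.INTER_CUBIC))
E
python3 - <<'E'
from h import *
for n in("scene","top"):
    p=arm.camera(n); save(p,n+"0.png"); print(n,p["vfov"],p["cx"],p["cy"],(-np.array(p["R"]).T@p["t"]).round(3),np.array(p["R"]).round(2).tolist())
    for q in("drawer_handle","cabinet","wagon_a_mid","tin_mid","mat_mid","engine_mid","mug","pin_jar","tape","driver","glue"):
        print(q,[(np.round(d["rect"]).astype(int).tolist(),round(d["confidence"],2)) for d in arm.look_for(q,p)])
print(arm.read_state())
E
```

```text
pics
scene 48.625951091898685 318.02262926996815 239.49437318520665 [ 1.178 -0.072  1.007] [[0.19, 0.98, -0.02], [0.8, -0.16, -0.58], [-0.57, 0.09, -0.82]]
drawer_handle [([281, 252, 173, 32], 0.8)]
cabinet [([281, 246, 203, 147], 0.74), ([195, 277, 34, 63], 0.56)]
wagon_a_mid [([196, 210, 28, 56], 0.74), ([127, 232, 46, 50], 0.32)]
tin_mid []
mat_mid [([130, 234, 44, 49], 0.65), ([280, 251, 175, 32], 0.36)]
engine_mid [([462, 180, 42, 58], 0.65)]
mug [([227, 338, 39, 50], 0.74), ([436, 130, 39, 52], 0.6)]
pin_jar [([223, 338, 40, 50], 0.75), ([124, 286, 40, 63], 0.51)]
tape [([159, 352, 52, 47], 0.77), ([434, 130, 42, 48], 0.35), ([462, 176, 45, 60], 0.26)]
driver [([168, 180, 32, 53], 0.74), ([281, 252, 170, 32], 0.5)]
glue [([506, 238, 28, 40], 0.88)]
top 42.73349471004967 322.0268488169295 234.89953104403727 [0.404 0.051 1.545] [[-0.01, -1.0, 0.01], [-1.0, 0.01, -0.08], [0.08, -0.01, -1.0]]
drawer_handle [([219, 171, 149, 41], 0.94)]
cabinet [([215, 93, 159, 119], 0.7)]
wagon_a_mid [([406, 244, 25, 50], 0.74)]
tin_mid [([388, 122, 26, 40], 0.48), ([218, 171, 146, 40], 0.22)]
mat_
[... 265 characters left out ...]
 23], 0.65)]
{'clock': 1.2, 'joint_pos': array([-1.28948284e+00,  4.93589104e-01,  1.34549231e+00, -3.05524863e-06,
        1.30247532e+00, -9.55198351e-02]), 'qd': array([-5.02164180e-04, -1.30207968e-03, -1.31205751e-04, -7.16256246e-04,
       -8.38415219e-05,  9.97474927e-04]), 'effort': array([-3.51620271e-03, -8.82057309e+01, -3.84259343e+01, -2.95091122e-04,
        1.21023037e-03,  5.16153614e-05]), 'position': array([ 0.22998054, -0.58116372,  0.23128636]), 'orientation': array([3.14155717e+00, 6.35880951e-06, 3.76834135e-01]), 'wrist_force': array([ 1.4252753 ,  0.28044317, -0.5157531 ]), 'ft_torque': array([ 0.05487982,  0.02591137, -0.00236224]), 'finger_gap': 0.9999523211150664}
```

View pics/scene0.png

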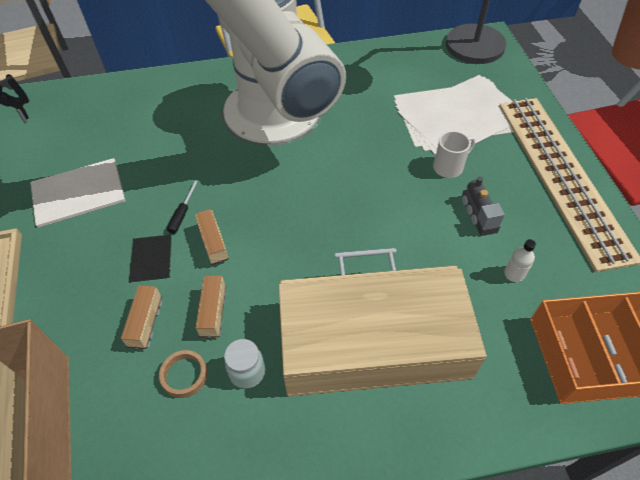

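View pics/top0.png

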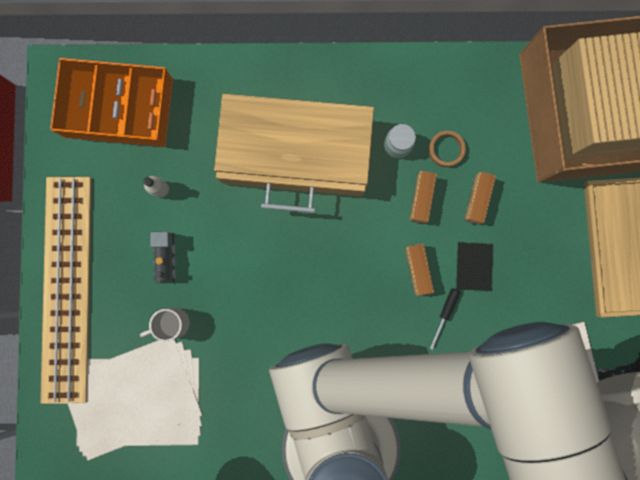

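```bash
cat >> h.py <<'E'
def footprint(p,mask,z):
    """min area rect of mask unprojected on plane z: centre, long yaw, dims"""
    c=max(cv2.findContours(mask.astype(np.uint8),cv2.RETR_EXTERNAL,cv2.CHAIN_APPROX_NONE)[0],key=cv2.contourArea)[:,0,:]
    P=np.array([unproj(p,u,z)[:2] for u in c])
    (cx,cy),(w,h),a=cv2.minAreaRect((P*1000).astype(np.float32))
    if w<h: w,h,a=h,w,a+90
    a=(a+90)%180-90
    return np.round([cx,cy,a,w,h],1)
def orange(p):
    hsv=cv2.cvtColor(p["pixels"],cv2.COLOR_RGB2HSV); return hsv
E
python3 - <<'E'
from h import *
for n in("top","scene"):
    p=arm.camera(n)
    hsv=orange(p)
    for u in ([(424,197),(481,198),(419,270),(290,140),(475,267)] if n=="top" else [(212,232),(211,296),(145,310),(380,305),(150,258)]): print(u,hsv[u[1],u[0]],p["pixels"][u[1],u[0]])
    for q,z in(("wagon_a_mid",.056),("mat_mid",.002),("cabinet",.114),("engine_mid",.05)):
        for d in arm.silhouettes(q,p): print(n,q,round(d["confidence"],2),d["rect"],footprint(p,d["region"],z))
    if n=="top":
        for u in((263,207),(315,211),(222,95),(373,106),(366,187),(216,175)): print(u,unproj(p,u,.09 if u[1]>200 else .114).round(4))
    else:
        for u in((335,255),(396,251),(281,279),(462,267)): print(u,unproj(p,u,.09 if u[1]<260 else .114).round(4))
    m=(cv2.inRange(hsv,(5,100,60),(18,255,255))>0)
    nl,L,S,C=cv2.connectedComponentsWithStats(m.astype(np.uint8))
    for i in range(1,nl):
        if 300<S[i,4]<3000: print(n,S[i],footprint(p,L==i,.056))
E
```

```text
(424, 197) [ 14 155 151] [151 101  59]
(481, 198) [ 14 154 151] [151 102  60]
(419, 270) [ 14 157 151] [151 101  58]
(290, 140) [ 18 115 212] [212 174 116]
(475, 267) [75 12 43] [41 43 42]
top wagon_a_mid 0.94 [407.5, 243.0, 23.6, 49.0] [ 440.  -192.5   10.1  121.8   46.8]
top mat_mid 0.83 [455.2, 240.5, 36.4, 50.6] [ 445.9 -341.2   -1.8  120.3   88.2]
top mat_mid 0.2 [216.5, 170.4, 154.6, 40.9] [634.9 122.6  83.9 378.5  84.4]
top cabinet 0.86 [212.9, 92.2, 160.1, 120.1] [712.1 109.2  84.4 365.9 266.4]
top engine_mid 0.78 [149.5, 230.4, 25.6, 56.0] [475.  426.9   5.7 125.3  58.1]
(263, 207) [0.5888 0.1825 0.09  ]
(315, 211) [0.578  0.0584 0.09  ]
(222, 95) [0.8552 0.2772 0.114 ]
(373, 106) [ 0.8254 -0.082   0.114 ]
(366, 187) [ 0.6309 -0.0623  0.114 ]
(216, 175) [0.6627 0.2908 0.114 ]
top [563  87  58  34 392] [ 844.2 -633.7   67.4  133.1   72.5]
top [250  98  53  39 470] [842.3 154.5 -49.3 112.3  96.8]
top [569 109  71  45 842] [ 788.3 -654.1  -77.7  181.   103. ]
top [429 131  36  35 423] [ 735.3 -267.    88.6   86.4   85.3]
top [411 171  25  52 863] [ 615.8 -206.6  -11.4  123.8   
[... 528 characters left out ...]
2.4, 41.9, 47.0] [ 446.3 -338.7   -4.1  121.2   92.6]
scene cabinet 0.74 [278.8, 246.0, 208.7, 146.3] [738.1 107.9  84.3 361.6 288.1]
scene engine_mid 0.97 [462.2, 178.6, 41.1, 57.7] [485.2 425.7   1.1 163.3  78. ]
scene engine_mid 0.43 [281.8, 247.3, 174.0, 35.0] [587.8 130.5  84.4 369.5  66.2]
(335, 255) [0.5808 0.0605 0.09  ]
(396, 251) [0.596  0.1868 0.09  ]
(281, 279) [ 0.6309 -0.0583  0.114 ]
(462, 267) [0.6739 0.2974 0.114 ]
scene [ 612    0   28   69 1375] [ -63.3 1086.3  -29.9  362.9   73.4]
scene [196 210  29  45 714] [ 440.2 -197.    10.5  121.4   37.4]
scene [196 276  26  53 957] [ 618.5 -210.2  -11.3  119.9   37.2]
scene [121 286  34  55 965] [ 615.  -351.3  -15.7  120.8   36.8]
```

```bash
cat >> h.py <<'E'
def plan(*T,quiet=False,cmd=None):
    """T: (x,y,z,yaw deg); prints shift/turn rows from the current pose (or cmd)"""
    s=arm.read_state(); P,yaw=(s["position"],s["orientation"][2]) if cmd is None else (np.array(cmd[:3]),np.radians(cmd[3]))
    print("now",P.round(4),round(np.degrees(yaw),2),"gap",round(s["finger_gap"],3),"F",s["wrist_force"].round(1),"t",s["clock"])
    c,n=np.cos(yaw),np.sin(yaw); A=np.array([[c,n,0],[n,-c,0],[0,0,-1]])
    for t in T:
        d=A@(np.array(t[:3])-P)/.3; tw=-((t[3]-np.degrees(yaw)+180)%360-180)/180
        print(t,"->",d.round(4).tolist(),round(tw,4),"rows>=",int(np.ceil(max(np.linalg.norm(d)*.3/.0625,abs(tw)*180/10.7))))
E
python3 -c "
from h import *
plan((.42,-.35,.22,45),(.45,-.3,.22,84.6))"
```

```text
now [ 0.23   -0.5812  0.2313] 21.59 gap 1.004 F [-1.3  0.2 -0. ] t 1.7
(0.42, -0.35, 0.22, 45) -> [0.8725, -0.4834, 0.0376] -0.1301 rows>= 5
(0.45, -0.3, 0.22, 84.6) -> [1.0268, -0.6016, 0.0376] -0.3501 rows>= 6
```

Emit:
{"method": "servo_tool", "body": {"commands": [[40,[0.95,-0.55,0.04],-0.35],[40,[0.95,-0.55,0.04],-0.35],[40,[0.95,-0.55,0.04],-0.35],[40,[0.95,-0.55,0.04],-0.35],[40,[0.95,-0.55,0.04],-0.35],[40,[0.95,-0.55,0.04],-0.35],[40,[0.95,-0.55,0.04],-0.35],[40,[0.95,-0.55,0.04],-0.35]]}}

```text
clock: 2.7
position: [0.4339, -0.3234, 0.2193]
orientation: [-3.142, 0.0, 1.473]
wrist_force: [0.5, 0.4, 0.6]
finger_gap: 0.402
```

```bash
python3 -c "
from h import *
plan((.5,-.05,.2,84.6),(.585,.122,.2,84.6))"
```

```text
now [ 0.4339 -0.3234  0.2193] 84.39 gap 0.402 F [0.5 0.4 0.6] t 2.7
(0.5, -0.05, 0.2, 84.6) -> [0.9287, 0.1302, 0.0644] -0.0011 rows>= 5
(0.585, 0.122, 0.2, 84.6) -> [1.5269, 0.3561, 0.0644] -0.0011 rows>= 8
```

Emit:
{"method": "servo_tool", "body": {"commands": [[40,[0.95,0.25,0.06],0],[40,[0.95,0.25,0.06],0],[40,[0.95,0.25,0.06],0],[40,[0.95,0.25,0.06],0],[40,[0.95,0.25,0.06],0],[40,[0.95,0.25,0.06],0]]}}

```text
clock: 3.45
position: [0.5364, -0.0448, 0.2011]
orientation: [-3.142, -0.0, 1.476]
wrist_force: [-0.1, -1.3, 0.1]
finger_gap: 0.401
```

```bash
python3 -c "
from h import *
plan((.585,.122,.15,84.6),(.585,.122,.071,84.6))"
```

```text
now [ 0.5364 -0.0448  0.2011] 84.56 gap 0.401 F [-0.1 -1.3  0.1] t 3.45
(0.585, 0.122, 0.15, 84.6) -> [0.5687, 0.1086, 0.1702] -0.0002 rows>= 3
(0.585, 0.122, 0.071, 84.6) -> [0.5687, 0.1086, 0.4336] -0.0002 rows>= 4
```

Emit:
{"method": "servo_tool", "body": {"commands": [[40,[0.57,0.11,0.17],0],[40,[0.57,0.11,0.17],0],[40,[0.57,0.11,0.17],0],[40,[0.57,0.11,0.17],0],[40,[0.57,0.11,0.17],0],[40,[0.57,0.11,0.3],0],[40,[0.57,0.11,0.42],0],[40,[0.57,0.11,0.42],0],[40,[0.57,0.11,0.42],0]]}}

```text
clock: 4.58
position: [0.5856, 0.1199, 0.0768]
orientation: [3.14, -0.0, 1.475]
wrist_force: [0.6, 0.9, 0.1]
finger_gap: 0.398
```

```bash
python3 - <<'E'
from h import *
p=arm.camera("scene"); save(p,"h1.png",(270,190,220,165),3); print(arm.read_state()["wrist_force"])
E
```

```text
[-0.2409562  -1.22101282 -0.02175771]
```

View pics/h1.png

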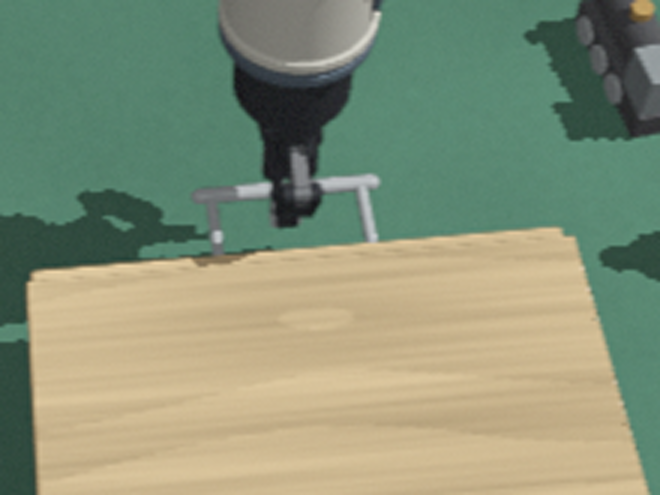

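Emit:
{"method": "servo_tool", "body": {"commands": [[0,[0,0,0],0],[0,[0,0,0],0],[0,[0,0,0],0],[0,[0,0,0],0],[0,[0,-0.1,0],0],[0,[0,-0.2,0],0],[0,[0,-0.3,0],0],[0,[0,-0.4,0],0],[0,[0,-0.46,0],0],[0,[0,-0.46,0],0]]}}

```text
clock: 5.88
position: [0.4472, 0.1345, 0.0767]
orientation: [3.14, -0.001, 1.477]
wrist_force: [0.5, 1.9, 14.6]
finger_gap: 0.101
```

Emit:
{"method": "servo_tool", "body": {"commands": [[0,[0,-0.02,0],0],[0,[0,-0.03,0],0],[0,[0,-0.04,0],0],[0,[0,-0.05,0],0],[0,[0,-0.05,0],0]]}}

```text
clock: 6.5
position: [0.4338, 0.1358, 0.0766]
orientation: [3.138, -0.001, 1.476]
wrist_force: [-0.4, 2.9, 18.2]
finger_gap: 0.1
```

```bash
python3 - <<'E'
from h import *
s=arm.read_state();print(s["wrist_force"])
p=arm.camera("top"); save(p,"d1.png",(200,80,200,150),4)
E
```

```text
[-0.40931838  2.9140572  18.21774646]
```

View pics/d1.png

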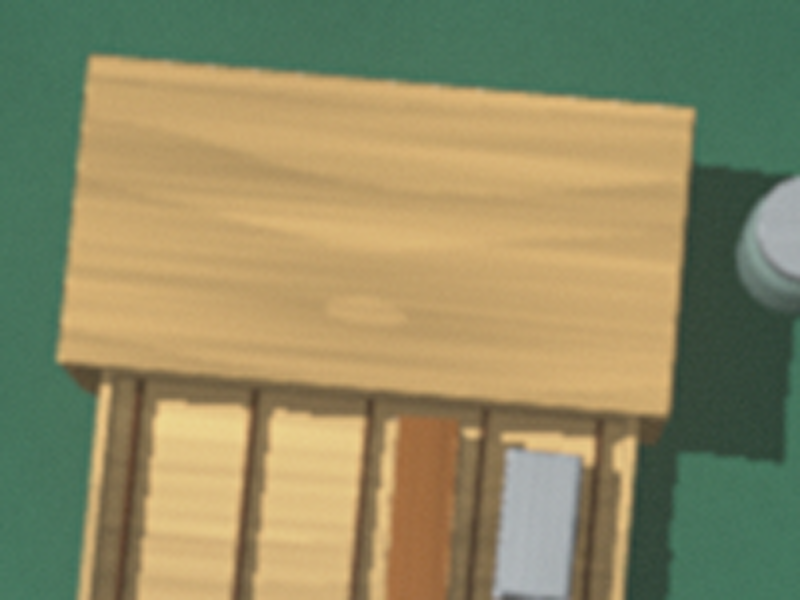

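Emit:
{"method": "servo_tool", "body": {"commands": [[0,[0,-0.01,0],0],[0,[0,-0.02,0],0],[0,[0,-0.03,0],0],[0,[0,-0.03,0],0],[0,[0,-0.03,0],0]]}}

```text
clock: 7.18
position: [0.4324, 0.1362, 0.0769]
orientation: [3.125, -0.002, 1.477]
wrist_force: [38.5, -16.9, -21.2]
finger_gap: 0.096
```

Emit:
{"method": "servo_tool", "body": {"commands": [[5,[0,0.03,0],0],[35,[0,0.03,0],0],[35,[0,0.03,0],0],[35,[0,0.03,0],0],[35,[0,0.03,-0.2],0],[35,[0,0.03,-0.4],0],[35,[0,0.03,-0.4],0]]}}

```text
clock: 8.05
position: [0.4343, 0.1358, 0.199]
orientation: [3.135, -0.002, 1.477]
wrist_force: [-0.2, 0.4, -0.6]
finger_gap: 0.349
```

```bash
python3 - <<'E'
from h import *
plan((.35,-.2,.22,84.6))
E
```

```text
now [0.4343 0.1358 0.199 ] 84.6 gap 0.349 F [-0.2  0.4 -0.6] t 8.05
(0.35, -0.2, 0.22, 84.6) -> [-1.1407, -0.1743, -0.0699] 0.0 rows>= 6
```

Move aside, turning towards the cell yaw, and look.

Emit:
{"method": "servo_tool", "body": {"commands": [[65,[-0.95,0.0,-0.05],0.5],[65,[-0.95,0.0,-0.05],0.5],[65,[-0.95,0.0,-0.05],0.5],[65,[-0.95,0.0,-0.05],0.5],[65,[-0.95,0.0,-0.05],0.5],[65,[-0.95,0.0,-0.05],0.5],[65,[-0.95,0.0,-0.05],0.5],[65,[-0.95,0.0,-0.05],0.5],[65,[-0.95,0.0,-0.05],0.5]]}}

```text
clock: 9.18
position: [0.405, -0.1481, 0.2095]
orientation: [-3.141, 0.001, -0.099]
wrist_force: [0.4, 0.7, 0.2]
finger_gap: 0.649
```

```bash
python3 - <<'E'
from h import *
P={}
for n in("top","scene"):
    p=arm.camera(n); P[n]=p
    for q,z in(("tin_mid",.072),("kept_1_mid",.078),("drawer_handle",.09),("mat_mid",.002)):
        for d in arm.silhouettes(q,p): print(n,q,round(d["confidence"],2),np.round(d["rect"]),footprint(p,d["region"],z))
    hsv=orange(p); m=(cv2.inRange(hsv,(5,100,60),(18,255,255))>0)
    nl,L,S,C=cv2.connectedComponentsWithStats(m.astype(np.uint8))
    for i in range(1,nl):
        if 500<S[i,4]<1500: print(n,S[i],footprint(p,L==i,.056))
# overlay predicted cells
h=np.array([.434,.1358]);a=np.radians(-5.4);R=np.array([[np.cos(a),-np.sin(a)],[np.sin(a),np.cos(a)]])
for n,cr,s in(("top",(200,130,180,135),4),("scene",(265,170,220,165),3)):
    p=P[n];q=dict(p);im=p["pixels"].copy()
    im=cv2.resize(im,None,fx=s,fy=s,interpolation=cv2.INTER_CUBIC)
    for i,dy in enumerate((-.108,-.036,.036,.108)):
        C=[np.r_[h+R@np.array([.154+x,dy+y]),.022] for x,y in((-.078,-.034),(.078,-.034),(.078,.034),(-.078,.034))]
        cv2.polylines(im,[np.array([(proj(p,c)+.5)*s for c in C]).astype(np.int32)],True,(255,0,0),1)
    x,y,w,hh=[v*s for v in cr]
    cv2.imwrite(f"pics/d2{n}.png",im[y:y+hh,x:x+w,::-1])
E
```

```text
top tin_mid 0.62 [323. 189.  21.  42.] [580.2  11.4  -5.3  96.   47.3]
top kept_1_mid 0.79 [297. 183.  19.  50.] [ 5.847e+02  8.130e+01 -5.000e-01  1.260e+02  4.570e+01]
top drawer_handle 0.63 [212. 174. 150. 100.] [546.3 126.   84.1 358.2 230.4]
top drawer_handle 0.36 [140. 307.  51.  35.] [316.6 409.4  77.  106.2  83.6]
top mat_mid 0.9 [458. 240.  36.  25.] [ 475.9 -344.5   88.2   88.4   60.3]
top [561  45  79  46 667] [ 949.4 -642.9  -64.4  210.5   92.4]
top [569  85  66  63 950] [ 813.6 -650.5  -89.4  160.1  155.6]
top [411 171  25  52 862] [ 615.6 -206.5  -11.4  124.2   43.4]
top [465 172  30  51 886] [ 612.5 -346.3  -15.7  124.2   46.6]
top [ 588  179   52   55 1128] [ 588.2 -673.    -2.9  137.8  125. ]
scene tin_mid 0.91 [300. 248.  24.  34.] [580.2  11.5  -6.2  83.9  47.2]
scene tin_mid 0.71 [159. 352.  52.  47.] [ 769.1 -264.3   20.2   92.9   85.1]
scene kept_1_mid 0.61 [338. 237.  20.  44.] [581.4  81.4  -4.8 102.4  42.7]
scene drawer_handle 0.89 [277. 194. 165.  89.] [536.9 128.8  83.8 358.5 217.2]
scene [ 612    0   28   69 1373] [ -63.3 1086.3  -29.9  362.9   73.4]
scene [196 210  29  45 716] [ 440.2 -197.    10.5  121.9   37.4]
scene [334 235  24  44 746] [565.4  85.3  -5.4 109.1  39.1]
scene [196 276  25  53 953] [ 618.5 -210.2  -11.3  119.9   37.2]
scene [121 286  34  55 967] [ 615.  -351.3  -15.7  121.1   36.8]
```

View pics/d2top.png

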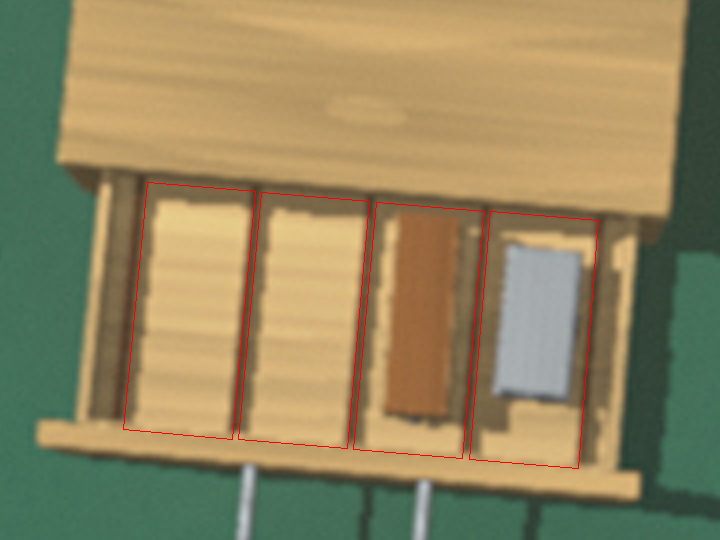

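View pics/d2scene.png

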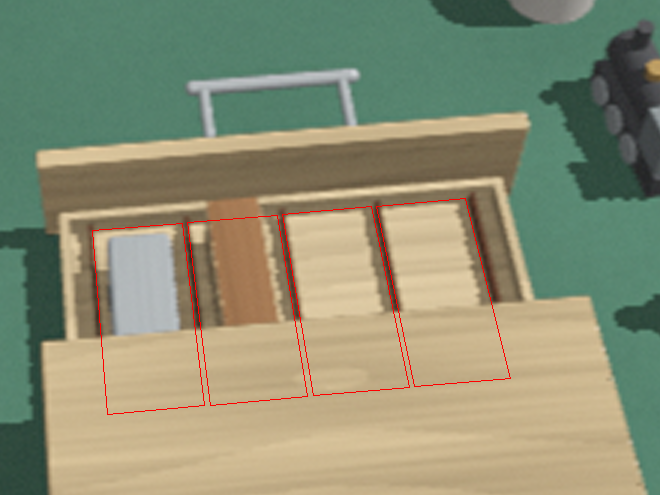

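```bash
python3 -c "
from h import *
plan((.583,.0105,.12,-5.5),(.583,.0105,.041,-5.5))"
```

```text
now [ 0.4055 -0.1484  0.2103] -5.38 gap 0.65 F [ 0.5 -0.1 -0. ] t 9.675
(0.583, 0.0105, 0.12, -5.5) -> [0.5393, -0.5827, 0.3008] 0.0007 rows>= 5
(0.583, 0.0105, 0.041, -5.5) -> [0.5393, -0.5827, 0.5642] 0.0007 rows>= 5
```

Emit:
{"method": "servo_tool", "body": {"commands": [[65,[0.54,-0.58,0],0],[65,[0.54,-0.58,0],0],[65,[0.54,-0.58,0],0],[65,[0.54,-0.58,0],0],[65,[0.54,-0.58,0.15],0],[65,[0.54,-0.58,0.3],0],[65,[0.54,-0.58,0.3],0],[65,[0.54,-0.58,0.3],0]]}}

```text
clock: 10.68
position: [0.584, 0.0094, 0.1217]
orientation: [-3.142, -0.001, -0.094]
wrist_force: [0.4, -0.0, 0.7]
finger_gap: 0.651
```

```bash
python3 -c "
from h import *
plan((.583,.0105,.041,-5.5))
p=arm.camera('scene'); save(p,'t1.png',(265,170,180,135),4)"
```

```text
now [0.584  0.0094 0.1217] -5.41 gap 0.651 F [ 0.4 -0.   0.7] t 10.675
(0.583, 0.0105, 0.041, -5.5) -> [-0.0037, -0.0033, 0.2691] 0.0005 rows>= 2
```

View pics/t1.png

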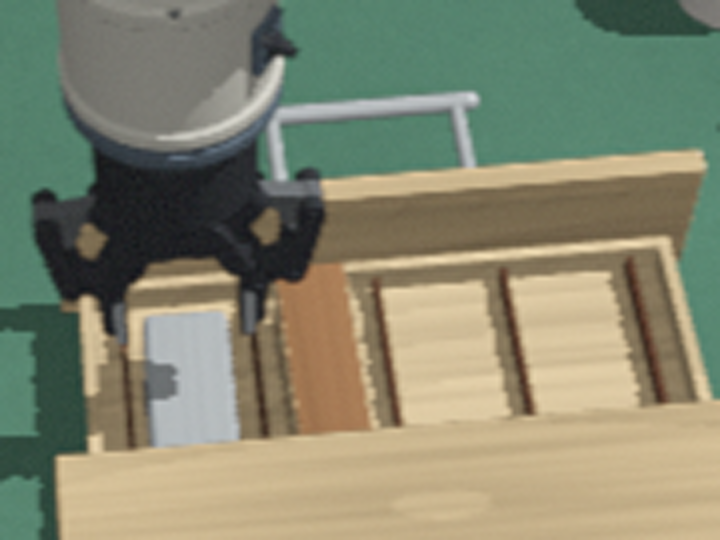

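```bash
python3 -c "
from h import *
p=arm.camera('scene')
f=lambda X:((proj(p,X)-[265,170])*4).round(0)
print(f((.584,.0094,.1217)),f((.584,.0094,.0741)),f((.583,.0105,.072)),f((.584,.0194,.072)))
d=arm.silhouettes('tin_mid',p)[0];print(d['confidence'],np.round(d['rect']))
m=d['region'];ys,xs=np.where(m);r=[(xs[ys==y].min(),xs[ys==y].max()) for y in range(252,280,3)];print(r)
for k,y in enumerate(range(252,280,3)): print(y,[unproj(p,(x,y),.072)[:2].round(4).tolist() for x in (r[k][0],r[k][1]+1)])
"
```

```text
[182. 327.] [185. 378.] [187. 378.] [204. 377.]
0.77 [300. 250.  26.  31.]
[(np.int64(301), np.int64(321)), (np.int64(301), np.int64(322)), (np.int64(301), np.int64(322)), (np.int64(302), np.int64(322)), (np.int64(302), np.int64(323)), (np.int64(302), np.int64(323)), (np.int64(302), np.int64(323)), (np.int64(302), np.int64(323)), (np.int64(303), np.int64(324)), (np.int64(303), np.int64(323))]
252 [[0.5473, -0.0061], [0.5561, 0.0376]]
255 [[0.5549, -0.0074], [0.5641, 0.0382]]
258 [[0.5624, -0.0087], [0.5715, 0.0368]]
261 [[0.5702, -0.0079], [0.5789, 0.0353]]
264 [[0.5776, -0.0092], [0.5867, 0.036]]
267 [[0.5849, -0.0104], [0.5939, 0.0345]]
270 [[0.5922, -0.0117], [0.6012, 0.0331]]
273 [[0.5994, -0.0129], [0.6083, 0.0317]]
276 [[0.607, -0.0121], [0.6158, 0.0323]]
279 [[0.614, -0.0133], [0.6225, 0.0289]]
```

Emit:
{"method": "servo_tool", "body": {"commands": [[65,[0,-0.01,0.1],0],[65,[0,-0.01,0.2],0],[65,[0,-0.01,0.2],0],[65,[0,-0.01,0.26],0],[65,[0,-0.01,0.26],0],[65,[0,-0.01,0.26],0]]}}

```text
clock: 11.58
position: [0.5843, 0.0125, 0.0438]
orientation: [-3.142, -0.002, -0.095]
wrist_force: [-0.3, -0.6, 0.8]
finger_gap: 0.65
```

No contact. Grip and lift.

Emit:
{"method": "servo_tool", "body": {"commands": [[30,[0,0,0],0],[30,[0,0,0],0],[30,[0,0,0],0],[30,[0,0,0],0],[30,[0,0,-0.1],0],[30,[0,0,-0.3],0],[30,[0,0,-0.5],0],[30,[0,0,-0.5],0],[30,[0,0,-0.5],0]]}}

```text
clock: 12.7
position: [0.5831, 0.0126, 0.1922]
orientation: [-3.142, 0.0, -0.094]
wrist_force: [-0.1, -1.2, -2.2]
finger_gap: 0.513
```

```bash
python3 -c "
from h import *
plan((.50,-.16,.19,-4),(.446,-.34,.19,-3))
p=arm.camera('scene');print([(d['confidence'],np.round(d['rect'])) for d in arm.look_for('tin_mid',p)]); print(proj(p,(.584,.0125,.19)))"
```

```text
now [0.5831 0.0126 0.1922] -5.41 gap 0.513 F [-0.1 -1.2 -2.2] t 12.7
(0.5, -0.16, 0.19, -4) -> [-0.2216, 0.5989, 0.0072] -0.0078 rows>= 4
(0.446, -0.34, 0.19, -3) -> [-0.3442, 1.2132, 0.0072] -0.0134 rows>= 7
[(0.93, array([299., 211.,  26.,  46.]))]
[311.17184335 231.40474801]
```

Emit:
{"method": "servo_tool", "body": {"commands": [[30,[-0.28,0.98,0.0],-0.01],[30,[-0.28,0.98,0.0],-0.01],[30,[-0.28,0.98,0.0],-0.01],[30,[-0.28,0.98,0.0],-0.01],[30,[-0.28,0.98,0.0],-0.01],[30,[-0.28,0.98,0.0],-0.01],[30,[-0.28,0.98,0.0],-0.01],[30,[-0.28,0.98,0.0],-0.01]]}}

```text
clock: 13.8
position: [0.4724, -0.271, 0.1917]
orientation: [-3.141, 0.001, -0.062]
wrist_force: [0.8, -0.2, -2.0]
finger_gap: 0.518
```

```bash
python3 -c "
from h import *
plan((.446,-.34,.19,-3),(.446,-.34,.0245,-3))"
```

```text
now [ 0.4724 -0.271   0.1917] -3.53 gap 0.518 F [ 0.8 -0.2 -2. ] t 13.8
(0.446, -0.34, 0.19, -3) -> [-0.0736, 0.2349, 0.0058] -0.003 rows>= 2
(0.446, -0.34, 0.0245, -3) -> [-0.0736, 0.2349, 0.5575] -0.003 rows>= 3
```

Emit:
{"method": "servo_tool", "body": {"commands": [[30,[-0.074,0.235,0.1],0],[30,[-0.074,0.235,0.2],0],[30,[-0.074,0.235,0.35],0],[30,[-0.074,0.235,0.48],0],[30,[-0.074,0.235,0.52],0],[30,[-0.074,0.235,0.54],0],[30,[-0.074,0.235,0.555],0],[30,[-0.074,0.235,0.558],0],[30,[-0.074,0.235,0.558],0]]}}

```text
clock: 14.92
position: [0.4459, -0.3414, 0.0255]
orientation: [3.141, -0.001, -0.063]
wrist_force: [0.2, -0.3, -2.0]
finger_gap: 0.518
```

Not yet touching; down 2 mm, release, rise.

Emit:
{"method": "servo_tool", "body": {"commands": [[30,[0,-0.004,0.003],0],[30,[0,-0.004,0.006],0],[30,[0,-0.004,0.006],0],[70,[0,-0.004,0.006],0],[70,[0,-0.004,0.006],0],[70,[0,-0.004,0.006],0],[70,[0,-0.004,-0.2],0],[70,[0,-0.004,-0.5],0],[70,[0,-0.004,-0.5],0],[70,[0,-0.004,-0.5],0]]}}

```text
clock: 16.18
position: [0.4465, -0.3408, 0.1771]
orientation: [3.139, -0.003, -0.063]
wrist_force: [-0.0, 0.1, 0.3]
finger_gap: 0.7
```

```bash
cat >> h.py <<'E'
def vans(cams=("scene",)):
    for n in cams:
        p=arm.camera(n); hsv=orange(p); m=(cv2.inRange(hsv,(5,100,60),(18,255,255))>0)
        nl,L,S,C=cv2.connectedComponentsWithStats(m.astype(np.uint8))
        for i in range(1,nl):
            if 350<S[i,4]<1100 and S[i,0]<450: print(n,S[i].tolist(),footprint(p,L==i,.056),"in drawer z:",footprint(p,L==i,.078))
    return p
E
python3 - <<'E'
from h import *
p=vans(); save(p,"s2.png")
for d in arm.silhouettes("tin_mid",p): print(d["confidence"],np.round(d["rect"]),footprint(p,d["region"],.052))
plan((.5,-.27,.19,10.5),(.4395,-.196,.15,10.5))
E
```

```text
scene [196, 210, 29, 45, 711] [ 440.4 -196.9   10.5  121.1   37.4] in drawer z: [ 457.4 -194.1   10.5  118.3   36.5]
scene [334, 235, 24, 44, 747] [565.7  85.2  -5.2 109.1  38.8] in drawer z: [579.8  81.5  -5.2 106.6  37.9]
scene [196, 276, 26, 53, 956] [ 618.5 -210.2  -11.3  119.9   37.2] in drawer z: [ 631.4 -207.   -11.3  117.2   36.3]
scene [121, 286, 34, 55, 968] [ 615.  -351.4  -15.7  121.1   37. ] in drawer z: [ 628.  -344.9  -15.7  118.3   36.1]
0.6 [137. 228.  25.  47.] [ 463.2 -332.8   -1.9  121.9   57.5]
0.58 [334. 235.  24.  42.] [563.5  85.8  -5.5 108.2  48.3]
now [ 0.4454 -0.3398  0.1744] -3.61 gap 0.701 F [-0.7  0.4 -0.6] t 16.275
(0.5, -0.27, 0.19, 10.5) -> [0.1668, -0.2435, -0.0521] -0.0784 rows>= 2
(0.4395, -0.196, 0.15, 10.5) -> [-0.05, -0.477, 0.0813] -0.0784 rows>= 3
```

View pics/s2.png

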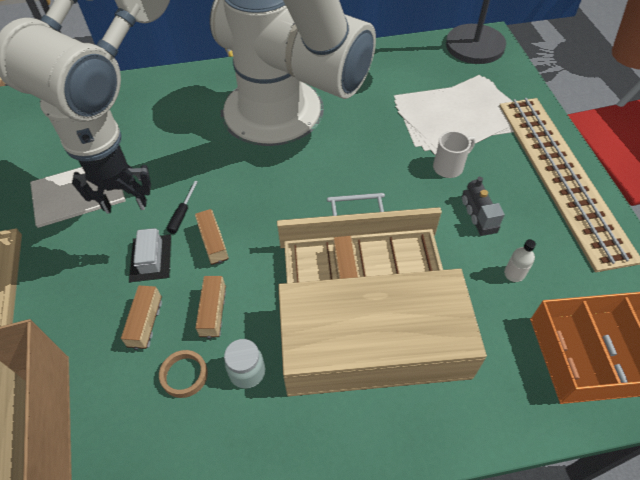

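Emit:
{"method": "servo_tool", "body": {"commands": [[75,[-0.05,-0.477,0],-0.078],[75,[-0.05,-0.477,0],-0.078],[75,[-0.05,-0.477,0],-0.078],[75,[-0.05,-0.477,0],-0.078],[75,[-0.05,-0.477,0.2],-0.078],[75,[-0.05,-0.477,0.4],-0.078],[75,[-0.05,-0.477,0.46],-0.078],[75,[-0.05,-0.477,0.495],-0.078],[75,[-0.05,-0.477,0.495],-0.078]]}}

```text
clock: 17.4
position: [0.4398, -0.1969, 0.026]
orientation: [-3.141, 0.0, 0.181]
wrist_force: [-0.2, -0.0, 1.0]
finger_gap: 0.75
```

Emit:
{"method": "servo_tool", "body": {"commands": [[30,[0,0,0],0],[30,[0,0,0],0],[30,[0,0,0],0],[30,[0,0,0],0],[30,[0,0,-0.1],0],[30,[0,0,-0.3],0],[30,[0,0,-0.55],0],[30,[0,0,-0.55],0],[30,[0,0,-0.55],0]]}}

```text
clock: 18.52
position: [0.4399, -0.1963, 0.192]
orientation: [3.14, -0.002, 0.182]
wrist_force: [-0.5, -0.3, -3.2]
finger_gap: 0.456
```

```bash
python3 -c "
from h import *
plan((.56,.05,.19,-5.4),(.5771,.0138,.19,-5.4),(.5975,.2288,.19,-5.4))"
```

```text
now [ 0.4399 -0.1963  0.192 ] 10.44 gap 0.456 F [-0.5 -0.3 -3.2] t 18.525
(0.56, 0.05, 0.19, -5.4) -> [0.5424, -0.735, 0.0067] 0.088 rows>= 5
(0.5771, 0.0138, 0.19, -5.4) -> [0.5766, -0.606, 0.0067] 0.088 rows>= 5
(0.5975, 0.2288, 0.19, -5.4) -> [0.7732, -1.2985, 0.0067] 0.088 rows>= 8
```

Emit:
{"method": "servo_tool", "body": {"commands": [[30,[0.577,-0.606,0.0],0.088],[30,[0.577,-0.606,0.0],0.088],[30,[0.577,-0.606,0.0],0.088],[30,[0.577,-0.606,0.0],0.088],[30,[0.577,-0.606,0.0],0.088],[30,[0.577,-0.606,0.0],0.088],[30,[0.577,-0.606,0.0],0.088],[30,[0.577,-0.606,0.1],0.088],[30,[0.577,-0.606,0.2],0.088],[30,[0.577,-0.606,0.2],0.088]]}}

```text
clock: 19.77
position: [0.5752, 0.0128, 0.1297]
orientation: [3.141, 0.004, -0.096]
wrist_force: [0.5, 0.1, -2.4]
finger_gap: 0.454
```

```bash
python3 -c "
from h import *
plan((.5771,.0138,.0485,-5.4))"
```

```text
now [0.5752 0.0128 0.1297] -5.51 gap 0.454 F [ 0.5  0.1 -2.4] t 19.775
(0.5771, 0.0138, 0.0485, -5.4) -> [0.0061, -0.004, 0.2708] -0.0006 rows>= 2
```

Emit:
{"method": "servo_tool", "body": {"commands": [[30,[0.006,-0.003,0.1],0],[30,[0.006,-0.003,0.18],0],[30,[0.006,-0.003,0.23],0],[30,[0.006,-0.003,0.25],0],[30,[0.006,-0.003,0.265],0],[30,[0.006,-0.003,0.272],0],[30,[0.006,-0.003,0.272],0]]}}

```text
clock: 20.65
position: [0.5791, 0.0146, 0.0501]
orientation: [-3.142, -0.0, -0.094]
wrist_force: [0.1, -0.4, -1.7]
finger_gap: 0.456
```

Emit:
{"method": "servo_tool", "body": {"commands": [[30,[0,0,0.004],0],[30,[0,0,0.007],0],[30,[0,0,0.007],0],[60,[0,0,0.007],0],[60,[0,0,0.007],0],[60,[0,0,0.007],0],[60,[0,0,-0.1],0],[60,[0,0,-0.3],0],[60,[0,0,-0.45],0],[60,[0,0,-0.45],0]]}}

```text
clock: 21.9
position: [0.5807, 0.0145, 0.1882]
orientation: [-3.141, -0.006, -0.094]
wrist_force: [1.0, 0.1, -1.4]
finger_gap: 0.6
```

```bash
python3 - <<'E'
from h import *
vans()
plan((.618,-.2095,.18,-11.3),(.618,-.2095,.025,-11.3))
E
```

```text
scene [302, 237, 22, 45, 760] [557.7  17.6  -5.5 111.   39.6] in drawer z: [572.   15.5  -5.5 108.4  38.7]
scene [334, 236, 24, 43, 730] [566.3  85.4  -5.2 107.4  38.3] in drawer z: [580.5  81.7  -5.2 104.9  37.4]
scene [196, 276, 26, 53, 956] [ 618.5 -209.8  -12.1  120.3   37.8] in drawer z: [ 631.5 -206.7  -12.1  117.6   36.9]
scene [121, 286, 35, 55, 977] [ 614.8 -351.   -16.5  121.4   37.9] in drawer z: [ 627.8 -344.6  -16.5  118.6   37. ]
now [0.5796 0.0146 0.186 ] -5.41 gap 0.594 F [ 0.2 -0.7 -1.1] t 21.95
(0.618, -0.2095, 0.18, -11.3) -> [0.1979, 0.7316, 0.02] 0.0327 rows>= 4
(0.618, -0.2095, 0.025, -11.3) -> [0.1979, 0.7316, 0.5367] 0.0327 rows>= 5
```

Emit:
{"method": "servo_tool", "body": {"commands": [[75,[0.198,0.73,0],0.033],[75,[0.198,0.73,0],0.033],[75,[0.198,0.73,0],0.033],[75,[0.198,0.73,0],0.033],[75,[0.198,0.73,0],0.033],[75,[0.198,0.73,0.2],0.033],[75,[0.198,0.73,0.4],0.033],[75,[0.198,0.73,0.5],0.033],[75,[0.198,0.73,0.535],0.033],[75,[0.198,0.73,0.535],0.033]]}}

```text
clock: 23.2
position: [0.6172, -0.2084, 0.0241]
orientation: [-3.141, 0.001, -0.198]
wrist_force: [0.2, -0.4, 0.4]
finger_gap: 0.752
```

Emit:
{"method": "servo_tool", "body": {"commands": [[30,[0,0,0],0],[30,[0,0,0],0],[30,[0,0,0],0],[30,[0,0,0],0],[30,[0,0,-0.1],0],[30,[0,0,-0.3],0],[30,[0,0,-0.55],0],[30,[0,0,-0.55],0],[30,[0,0,-0.55],0]]}}

```text
clock: 24.32
position: [0.6176, -0.2091, 0.1903]
orientation: [3.141, -0.002, -0.198]
wrist_force: [-0.7, 0.4, -2.6]
finger_gap: 0.454
```

```bash
python3 -c "
from h import *
plan((.60,-.05,.2,-5.4),(.5907,.1571,.2,-5.4))"
```

```text
now [ 0.6176 -0.2091  0.1903] -11.35 gap 0.454 F [-0.7  0.4 -2.6] t 24.325
(0.6, -0.05, 0.2, -5.4) -> [-0.162, -0.5084, -0.0323] -0.0331 rows>= 3
(0.5907, 0.1571, 0.2, -5.4) -> [-0.3283, -1.1791, -0.0323] -0.0331 rows>= 6
```

Emit:
{"method": "servo_tool", "body": {"commands": [[30,[-0.28,-0.98,-0.03],-0.033],[30,[-0.28,-0.98,-0.03],-0.033],[30,[-0.28,-0.98,-0.03],-0.033],[30,[-0.28,-0.98,-0.03],-0.033],[30,[-0.28,-0.98,-0.03],-0.033],[30,[-0.28,-0.98,-0.03],-0.033],[30,[-0.28,-0.98,-0.03],-0.033],[30,[-0.28,-0.98,-0.03],-0.033]]}}

```text
clock: 25.32
position: [0.5928, 0.0946, 0.1975]
orientation: [3.141, 0.001, -0.096]
wrist_force: [-0.6, -0.1, -2.6]
finger_gap: 0.458
```

```bash
python3 -c "
from h import *
plan((.586,.1575,.13,-5.4),(.586,.1575,.048,-5.4))"
```

```text
now [0.5928 0.0946 0.1975] -5.49 gap 0.458 F [-0.6 -0.1 -2.6] t 25.325
(0.586, 0.1575, 0.13, -5.4) -> [-0.0425, -0.2064, 0.225] -0.0005 rows>= 2
(0.586, 0.1575, 0.048, -5.4) -> [-0.0425, -0.2064, 0.4983] -0.0005 rows>= 3
```

Emit:
{"method": "servo_tool", "body": {"commands": [[30,[-0.04,-0.206,0.0],0],[30,[-0.04,-0.206,0.1],0],[30,[-0.04,-0.206,0.22],0],[30,[-0.04,-0.206,0.32],0],[30,[-0.04,-0.206,0.42],0],[30,[-0.04,-0.206,0.47],0],[30,[-0.04,-0.206,0.49],0],[30,[-0.04,-0.206,0.5],0],[30,[-0.04,-0.206,0.5],0]]}}

```text
clock: 26.45
position: [0.5872, 0.1584, 0.0489]
orientation: [-3.141, -0.001, -0.095]
wrist_force: [0.0, -0.0, -1.5]
finger_gap: 0.459
```

Emit:
{"method": "servo_tool", "body": {"commands": [[30,[0,0,0.003],0],[30,[0,0,0.005],0],[30,[0,0,0.005],0],[60,[0,0,0.005],0],[60,[0,0,0.005],0],[60,[0,0,0.005],0],[60,[0,0,-0.1],0],[60,[0,0,-0.3],0],[60,[0,0,-0.45],0],[60,[0,0,-0.45],0]]}}

```text
clock: 27.7
position: [0.5886, 0.1588, 0.1869]
orientation: [-3.14, -0.006, -0.094]
wrist_force: [0.6, 0.8, -0.4]
finger_gap: 0.606
```

```bash
python3 - <<'E'
from h import *
vans()
plan((.61,-.14,.2,-16),(.6145,-.3505,.18,-16),(.6145,-.3505,.025,-16))
E
```

```text
scene [368, 230, 27, 46, 804] [569.2 163.6  -6.2 116.9  40.8] in drawer z: [583.3 158.1  -6.2 114.2  39.8]
scene [303, 237, 21, 45, 740] [557.9  17.4  -6.4 110.6  38.2] in drawer z: [572.2  15.4  -6.4 108.   37.4]
scene [334, 236, 24, 43, 727] [566.7  85.7  -5.3 106.7  39.1] in drawer z: [580.8  82.   -5.3 104.2  38.2]
scene [121, 286, 34, 55, 965] [ 615.  -351.3  -15.7  120.8   36.8] in drawer z: [ 628.  -344.8  -15.7  118.    36. ]
now [0.5875 0.1586 0.1847] -5.41 gap 0.601 F [0.4 1.1 0.5] t 27.75
(0.61, -0.14, 0.2, -16) -> [0.1685, 0.9838, -0.0511] 0.0589 rows>= 5
(0.6145, -0.3505, 0.18, -16) -> [0.2495, 1.6809, 0.0156] 0.0589 rows>= 9
(0.6145, -0.3505, 0.025, -16) -> [0.2495, 1.6809, 0.5322] 0.0589 rows>= 9
```

Emit:
{"method": "servo_tool", "body": {"commands": [[75,[0.16,0.98,-0.02],0.059],[75,[0.16,0.98,-0.02],0.059],[75,[0.16,0.98,-0.02],0.059],[75,[0.16,0.98,-0.02],0.059],[75,[0.16,0.98,-0.02],0.059],[75,[0.16,0.98,-0.02],0.059],[75,[0.16,0.98,-0.02],0.059]]}}

```text
clock: 28.62
position: [0.6062, -0.1383, 0.188]
orientation: [-3.141, 0.002, -0.28]
wrist_force: [0.4, 0.4, 0.7]
finger_gap: 0.753
```

```bash
python3 - <<'E'
from h import *
vans(("scene","top"))
plan((.6145,-.3505,.18,-16),(.6145,-.3505,.025,-16))
E
```

```text
scene [368, 230, 27, 46, 812] [569.3 163.8  -5.8 117.   40.4] in drawer z: [583.3 158.3  -5.8 114.3  39.4]
scene [302, 237, 22, 45, 762] [557.9  16.9  -5.6 110.6  38.8] in drawer z: [572.2  14.8  -5.6 108.1  37.9]
scene [334, 236, 24, 43, 743] [567.   85.7  -4.7 107.   39.6] in drawer z: [581.1  82.   -4.7 104.5  38.6]
scene [121, 286, 35, 55, 968] [ 615.3 -350.6  -16.5  120.7   38.1] in drawer z: [ 628.3 -344.2  -16.5  117.9   37.3]
scene [162, 353, 45, 44, 463] [ 764.3 -265.7   -1.    86.5   81.7] in drawer z: [ 773.8 -261.2   -1.    84.5   79.9]
top [46, 178, 12, 76, 436] [577.6 700.7   0.  183.8  25.3] in drawer z: [575.  691.1   0.  181.1  24.9]
top [74, 178, 16, 63, 438] [5.927e+02 6.268e+02 2.000e-01 1.525e+02 3.630e+01] in drawer z: [5.899e+02 6.183e+02 2.000e-01 1.502e+02 3.570e+01]
top [71, 321, 16, 79, 489] [ 2.293e+02  6.269e+02 -1.000e-01  1.839e+02  3.480e+01] in drawer z: [ 2.319e+02  6.184e+02 -1.000e-01  1.812e+02  3.430e+01]
top [42, 326, 12, 77, 525] [2.206e+02 7.009e+02 2.000e-01 1.793e+02 2.540e+01] in drawer z: [2.233e+02 6.913e+02 2.000e-01 1.767e+02 2.500e+01]
now [ 0.6065 -0.1375  0.1886] -15.97 gap 0.752 F [-0.6  0.2 -0.4] t 28.725
(0.6145, -0.3505, 0.18, -16) -> [0.2209, 0.6753, 0.0286] 0.0002 rows>= 4
(0.6145, -0.3505, 0.025, -16) -> [0.2209, 0.6753, 0.5453] 0.0002 rows>= 5
```

Emit:
{"method": "servo_tool", "body": {"commands": [[75,[0.22,0.675,0],0],[75,[0.22,0.675,0],0],[75,[0.22,0.675,0],0],[75,[0.22,0.675,0],0],[75,[0.22,0.675,0],0],[75,[0.22,0.675,0.2],0],[75,[0.22,0.675,0.4],0],[75,[0.22,0.675,0.5],0],[75,[0.22,0.675,0.545],0],[75,[0.22,0.675,0.545],0]]}}

```text
clock: 29.98
position: [0.6147, -0.3505, 0.0258]
orientation: [-3.141, 0.0, -0.279]
wrist_force: [0.4, 0.4, 0.6]
finger_gap: 0.753
```

Emit:
{"method": "servo_tool", "body": {"commands": [[30,[0,0,0],0],[30,[0,0,0],0],[30,[0,0,0],0],[30,[0,0,0],0],[30,[0,0,-0.1],0],[30,[0,0,-0.3],0],[30,[0,0,-0.58],0],[30,[0,0,-0.58],0],[30,[0,0,-0.58],0]]}}

```text
clock: 31.1
position: [0.6152, -0.3522, 0.2027]
orientation: [3.14, -0.004, -0.28]
wrist_force: [0.9, 0.5, -2.8]
finger_gap: 0.457
```

```bash
python3 -c "
from h import *
plan((.605,-.06,.2,-5.4),(.593,.2295,.2,-5.4))"
```

```text
now [ 0.6152 -0.3522  0.2027] -16.04 gap 0.457 F [ 0.9  0.5 -2.8] t 31.1
(0.605, -0.06, 0.2, -5.4) -> [-0.3017, -0.9267, 0.0088] -0.0591 rows>= 5
(0.593, 0.2295, 0.2, -5.4) -> [-0.6067, -1.8431, 0.0088] -0.0591 rows>= 10
```

Emit:
{"method": "servo_tool", "body": {"commands": [[30,[-0.3,-0.93,0],-0.059],[30,[-0.3,-0.93,0],-0.059],[30,[-0.3,-0.93,0],-0.059],[30,[-0.3,-0.93,0],-0.059],[30,[-0.3,-0.93,0],-0.059],[30,[-0.3,-0.93,0],-0.059],[30,[-0.3,-0.93,0],-0.059]]}}

```text
clock: 31.98
position: [0.6046, -0.0588, 0.199]
orientation: [3.141, 0.001, -0.094]
wrist_force: [-0.4, 0.7, -1.2]
finger_gap: 0.46
```

```bash
python3 -c "
from h import *
plan((.593,.2295,.2,-5.4),(.593,.2295,.0485,-5.4))"
```

```text
now [ 0.6046 -0.0588  0.199 ] -5.39 gap 0.46 F [-0.4  0.7 -1.2] t 31.975
(0.593, 0.2295, 0.2, -5.4) -> [-0.1287, -0.9531, -0.0035] 0.0001 rows>= 5
(0.593, 0.2295, 0.0485, -5.4) -> [-0.1287, -0.9531, 0.5015] 0.0001 rows>= 6
```

Emit:
{"method": "servo_tool", "body": {"commands": [[30,[-0.128,-0.953,0],0],[30,[-0.128,-0.953,0],0],[30,[-0.128,-0.953,0],0],[30,[-0.128,-0.953,0],0],[30,[-0.128,-0.953,0],0],[30,[-0.128,-0.953,0],0],[30,[-0.128,-0.953,0],0],[30,[-0.128,-0.953,0.15],0],[30,[-0.128,-0.953,0.25],0],[30,[-0.128,-0.953,0.25],0]]}}

```text
clock: 33.22
position: [0.5927, 0.2276, 0.1228]
orientation: [3.14, 0.004, -0.096]
wrist_force: [0.3, -0.2, -1.4]
finger_gap: 0.456
```

```bash
python3 -c "
from h import *
plan((.593,.2295,.0485,-5.4))"
```

```text
now [0.5927 0.2276 0.1228] -5.53 gap 0.456 F [ 0.3 -0.2 -1.4] t 33.225
(0.593, 0.2295, 0.0485, -5.4) -> [0.0003, -0.0064, 0.2477] -0.0007 rows>= 2
```

Emit:
{"method": "servo_tool", "body": {"commands": [[30,[0,-0.004,0.1],0],[30,[0,-0.004,0.17],0],[30,[0,-0.004,0.21],0],[30,[0,-0.004,0.23],0],[30,[0,-0.004,0.245],0],[30,[0,-0.004,0.25],0],[30,[0,-0.004,0.25],0]]}}

```text
clock: 34.1
position: [0.594, 0.2309, 0.0501]
orientation: [-3.141, -0.0, -0.094]
wrist_force: [-0.3, 0.7, -1.1]
finger_gap: 0.456
```

Emit:
{"method": "servo_tool", "body": {"commands": [[30,[0,0,0.003],0],[30,[0,0,0.006],0],[30,[0,0,0.006],0],[60,[0,0,0.006],0],[60,[0,0,0.006],0],[60,[0,0,0.006],0],[60,[0,0,-0.1],0],[60,[0,0,-0.3],0],[60,[0,0,-0.5],0],[60,[0,0,-0.5],0]]}}

```text
clock: 35.35
position: [0.596, 0.2316, 0.2048]
orientation: [-3.139, -0.008, -0.094]
wrist_force: [0.5, -0.2, 0.0]
finger_gap: 0.602
```

```bash
python3 -c "
from h import *
p=arm.camera('scene'); save(p,'s3.png',(265,170,220,165),3)
plan((.46,.135,.22,39.6),(.4343,.1358,.2,84.6),(.38,.14,.2,84.6))"
```

```text
now [0.5947 0.2311 0.202 ] -5.41 gap 0.597 F [-0.5 -0.7 -1.2] t 35.4
(0.46, 0.135, 0.22, 39.6) -> [-0.417, 0.3613, -0.0599] -0.25 rows>= 5
(0.4343, 0.1358, 0.2, 84.6) -> [-0.5025, 0.3668, 0.0068] -0.5 rows>= 9
(0.38, 0.14, 0.2, 84.6) -> [-0.684, 0.3699, 0.0068] -0.5 rows>= 9
```

View pics/s3.png

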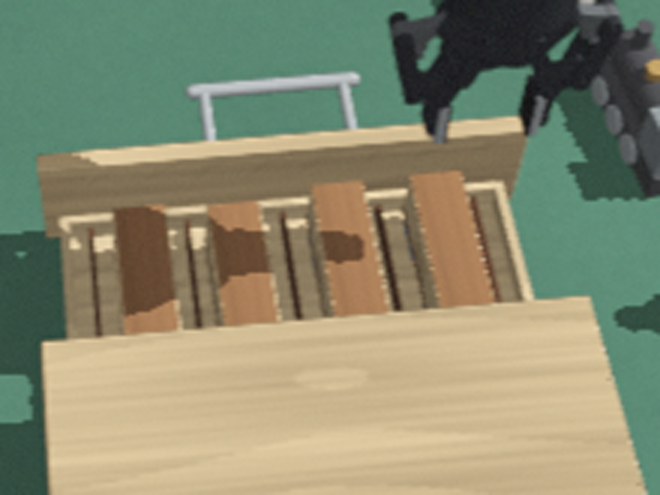

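Emit:
{"method": "servo_tool", "body": {"commands": [[40,[-0.5,0.367,0],-0.5],[40,[-0.5,0.367,0],-0.5],[40,[-0.5,0.367,0],-0.5],[40,[-0.5,0.367,0],-0.5],[40,[-0.5,0.367,0],-0.5],[40,[-0.5,0.367,0],-0.5],[40,[-0.5,0.367,0],-0.5],[40,[-0.5,0.367,0],-0.5],[40,[-0.5,0.367,0],-0.5],[40,[-0.5,0.367,0],-0.5]]}}

```text
clock: 36.65
position: [0.4334, 0.1352, 0.1989]
orientation: [-3.14, 0.001, 1.476]
wrist_force: [0.1, 0.1, -0.6]
finger_gap: 0.4
```

```bash
python3 - <<'E'
from h import *
p=vans(("scene","top"))
h=np.array([.434,.1358]);a=np.radians(-5.4);R=np.array([[np.cos(a),-np.sin(a)],[np.sin(a),np.cos(a)]])
p=arm.camera("scene");s=3;im=cv2.resize(p["pixels"],None,fx=s,fy=s,interpolation=cv2.INTER_CUBIC)
for dy in(-.108,-.036,.036,.108):
  for z in(.022,.078):
    C=[np.r_[h+R@np.array([.152+x,dy+y]),z] for x,y in((-.06,-.02),(.06,-.02),(.06,.02),(-.06,.02))]
    cv2.polylines(im,[np.array([(proj(p,c)+.5)*s for c in C]).astype(np.int32)],True,(255,0,0) if z>.05 else (0,0,255),1)
cv2.imwrite("pics/s4.png",im[510:1000,795:1455,::-1])
plan((.4335,.1358,.0768,84.6))
E
```

```text
scene [401, 227, 31, 46, 891] [576.6 240.9  -4.4 118.   45.3] in drawer z: [590.5 233.7  -4.4 115.2  44.2]
scene [368, 230, 27, 46, 800] [569.8 163.7  -5.8 115.9  40.4] in drawer z: [583.9 158.2  -5.8 113.2  39.4]
scene [334, 237, 24, 42, 734] [567.2  85.7  -4.5 106.2  39.8] in drawer z: [581.3  82.   -4.5 103.7  38.8]
scene [302, 238, 23, 44, 748] [558.6  17.2  -5.7 109.3  39.8] in drawer z: [572.9  15.2  -5.7 106.7  38.9]
top [227, 95, 75, 28, 466] [849.8 184.7  75.9 184.7  53.2] in drawer z: [843.2 182.7  75.9 182.   52.4]
top [429, 131, 36, 35, 415] [ 735.3 -267.    88.6   86.4   85.3] in drawer z: [ 730.5 -262.3   88.6   85.2   84.1]
now [0.4338 0.1353 0.1994] 84.49 gap 0.399 F [ 0.6  0.3 -0.1] t 36.8
(0.4335, 0.1358, 0.0768, 84.6) -> [0.0015, -0.001, 0.4085] -0.0006 rows>= 2
```

View pics/s4.png

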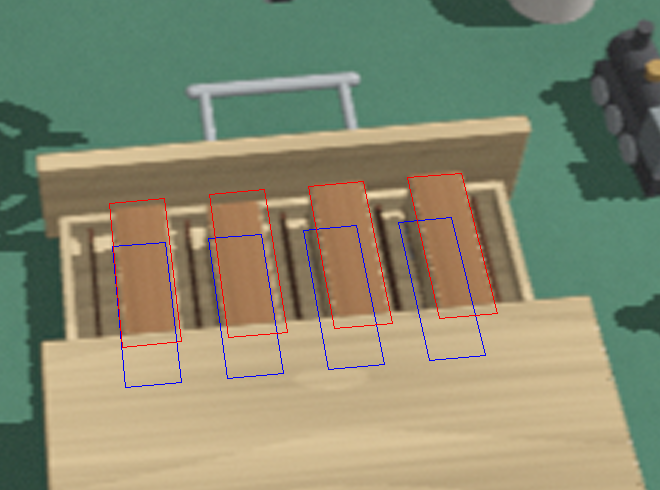

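Emit:
{"method": "servo_tool", "body": {"commands": [[40,[0,0,0.2],0],[40,[0,0,0.4],0],[40,[0,0,0.4],0],[40,[0,0,0.4],0],[0,[0,0,0.4],0],[0,[0,0,0.4],0],[0,[0,0,0.4],0],[0,[0,0,0.4],0]]}}

```text
clock: 37.8
position: [0.4356, 0.1356, 0.082]
orientation: [3.137, -0.001, 1.476]
wrist_force: [0.0, -1.2, 19.0]
finger_gap: 0.104
```

Emit:
{"method": "servo_tool", "body": {"commands": [[0,[0,0.05,0],0],[0,[0,0.12,0],0],[0,[0,0.19,0],0],[0,[0,0.26,0],0],[0,[0,0.33,0],0],[0,[0,0.4,0],0],[0,[0,0.45,0],0],[0,[0,0.48,0],0],[0,[0,0.48,0],0]]}}

```text
clock: 38.92
position: [0.5794, 0.1214, 0.0821]
orientation: [3.137, -0.0, 1.476]
wrist_force: [0.4, -4.0, 8.9]
finger_gap: 0.1
```

Now creep to the stop.

Emit:
{"method": "servo_tool", "body": {"commands": [[0,[0,0.015,0],0],[0,[0,0.03,0],0],[0,[0,0.04,0],0],[0,[0,0.045,0],0],[0,[0,0.045,0],0]]}}

```text
clock: 39.55
position: [0.587, 0.1206, 0.0819]
orientation: [-3.136, 0.001, 1.476]
wrist_force: [-28.6, 0.1, 32.3]
finger_gap: 0.1
```

Emit:
{"method": "servo_tool", "body": {"commands": [[0,[0,-0.005,0],0],[40,[0,-0.005,0],0],[40,[0,-0.005,0],0],[40,[0,-0.01,0],0],[40,[0,-0.01,-0.2],0],[40,[0,-0.01,-0.4],0],[40,[0,-0.01,-0.5],0],[40,[0,-0.01,-0.5],0]]}}

```text
clock: 40.55
position: [0.5891, 0.1209, 0.2324]
orientation: [3.137, -0.001, 1.476]
wrist_force: [0.6, -0.7, 0.1]
finger_gap: 0.401
```

Emit:
{"method": "servo_tool", "body": {"commands": [[40,[-0.3,-0.5,0],0],[40,[-0.3,-0.5,0],0],[40,[-0.3,-0.5,0],0],[40,[-0.3,-0.5,0],0],[40,[-0.3,-0.5,0],0]]}}

```text
clock: 41.18
position: [0.4304, 0.0453, 0.2295]
orientation: [3.142, -0.0, 1.476]
wrist_force: [0.4, -0.5, 0.6]
finger_gap: 0.401
```

```bash
python3 - <<'E'
from h import *
p=arm.camera("scene"); save(p,"s5.png")
for d in arm.silhouettes("drawer_handle",p): print(d["confidence"],np.round(d["rect"]))
# gap check: predicted shut handle bar ends; handle at x offset -155.5 from cabinet
h=np.array([.434,.1358])+.155*np.array([.9956,-.0941])
for dy in(-.06,.06): print(proj(p,np.r_[h+dy*np.array([.0941,.9956]),.09]).round(1))
print(arm.read_state()["position"])
E
```

```text
0.68 [282. 251. 172.  30.]
0.35 [129. 232.  43.  48.]
0.18 [464. 180.  38.  58.]
0.17 [505. 241.  29.  41.]
[335.6 255.7]
[393.  250.7]
[0.43090607 0.04558409 0.22949926]
```

View pics/s5.png

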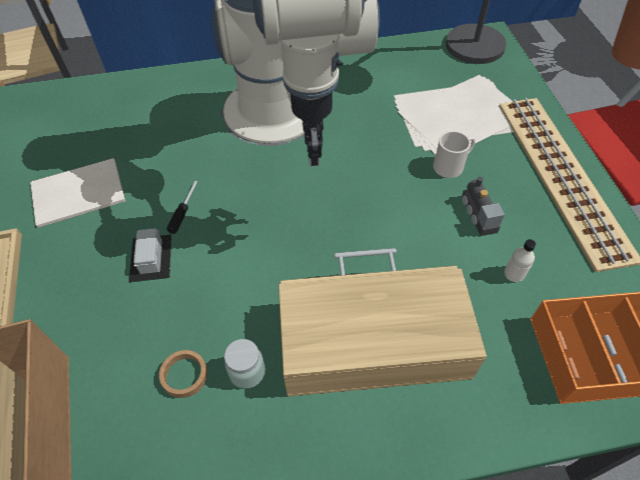

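```bash
python3 -c "
from h import *
print(arm.sign_off())"
```

```text
the job is handed in; nothing more can be done
None
```

The job is done and handed in at about 41 s on the robot's clock. I pulled the drawer to its stop and moved the tin from cell 1 to the middle of the mat, lid up. The three spare vans went into cells 1, 3 and 4, the van already in cell 2 stayed put, and I pushed the drawer shut.

- **Vans:** before closing, the camera overlay showed all four vans flat in their cells, within about 2 mm sideways of where I aimed them. Cell 1's van sits a few millimetres off lengthwise, well within its cell. No vans were left over.
- **Drawer:** it travelled about 155 mm back and met its end stop at about 29 N. In the last picture the handle was within about 1 pixel of where a fully shut drawer puts it.
- **Tin:** I released it within about 1 mm of the measured mat centre, and the final picture shows it standing centred there.
- **Other things:** the engine and the bystanders looked unmoved in the last picture, and the gripper was clear of everything. None of the spare vans had been knocked aside when I looked just before picking each one.
- **Disagreements:** the two cameras differed by about 4 mm on where the vans stood, and I went with the scene camera. The tin network's outline on the mat was too large to use, so I relied on the commanded position and the picture for the tin.

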